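# Tip the carton flat on the parcel scale and print its label

## Robot

A 6-joint arm with a two-finger parallel gripper is mounted at the origin on the work surface. World frame = base frame: x ahead of the robot, y to its left, z up, the work surface at z = 0. Lengths are in m, angles in degrees, forces in N, time in s.
With the tool pointing down it reaches from about 0.325 to 0.875 m from the base axis. Payload 4.4 kg.
Tool frame: the origin (TCP) lies between the finger pads; the fingertips stand 8 mm ahead of it and the grasp point (between the pads) lies 11 mm behind it; y points along the fingers, x is the direction in which the jaws open and shut, and the axes are right-handed (so a half turn about y gives the same grasp; the last joint's range is limited). The gripper opens to 85 mm and grips with 20 to 120 N. Pads are 22 mm wide; open, the fingers measure 114 mm over their backs; the gripper's body (76 mm by 85 mm) begins 54 mm behind the grasp point. The pads swing forward as they close: fully open they stand 13 mm farther back than shut.
Start: joints at [-76.232, 11.837, 88.321, -0, 79.842, -8.623], TCP at [0.219, -0.532, 0.239] pointing down, gripper open.
Joint ranges: [-156.59, 156.59], [-49.26, 127.26], [12.9, 141.05], [-63.56, 243.56], [4.71, 150.69], [-161.64, 161.64]. Speed limits (degrees/s): [159.86, 159.86, 180, 180, 180, 180].

## Interface

Orientations are given as a 3x3 rotation matrix whose columns are the frame's x, y, z axes.
In Python, from bench import r, viewer gives the robot as it stands.
- The arm moves only by the shell command python3 -m crank 'ROWS' [OPENING] [FORCE]. ROWS is JSON, a list of rows, each a list of 2 entries, a list of its own where there are three numbers: the shift along the tool's x, y, z scaled (see below), then the turn about the tool's y scaled (see below). In form: [[[tx, ty, tz], yaw], ...]. A call has 1 to 10 rows; each row shifts and turns the pose as measured when the row begins, along the tool's axes as they then stand; what a row does not reach is not made up. The controller multiplies each number of a shift by 0.1 m and each number of a turn by 120 degrees. A row lasts 1/10 s, in which the tool goes at most 50 mm and 8.59 degrees, less where a joint would pass 70% of its speed; a pose out of reach is approached as far as the arm can. A call with a number of a shift or a turn outside -1 to 1 is refused whole. A call with a gripper value outside its range is refused whole. OPENING is the closure, from 0 (fully open) to 1 (shut), set as the call begins (- or left out, the last holds). The fingers move at their own pace and stop on an object; FORCE is the grip in N (left out, the last holds). Time passes only in rows, so rows that do not move let the fingers close. It gives the time, the measured TCP pose, the force and the opening at its end, in the units of the state.
- r.get_state(): the state, without advancing time (a new reading comes with each control period).
- viewer.read_camera(name): name is "scene" or "top" or "wrist"; returns a dict with "pixels" (384x512x3 uint8, blue, green, red), "vfov" (degrees; the focal length in pixels is half the picture's height over the tangent of half this angle, whatever the lens; pixels are square), "cx", "cy" (the principal point, pixels), "eye" and "attitude" of the camera in the world; the wrist camera has in their place "T_tool_cam" (4x4, takes a point from camera to tool coordinates, whose origin is the TCP and whose axes are the tool frame's). Camera axes: x right, y down, z forward; pixel columns grow to the right and rows downward; lengths in m; the calibration is good to about 2 mm. A picture is of the moment at which its call begins: read the wrist's pose just before it. There is no depth.
- r.job_done(): hands the job in, once; it reports no verdict.
The state is a dict: "time_s": time; "q": joint angles; "joint_vel": joint speeds; "joint_torque": joint torques, N m; "eef_pos": TCP position; "tcp_rot": TCP orientation; "wrist_force": force on the tool from outside, world axes, zero at the start; "wrist_torque": the same for the moment, N m; "gripper_width": finger opening in m.
Only numpy, scipy, OpenCV 4.12 (cv2) and the standard library are available. Lean on these libraries where they do the work, as an engineer would, in place of code of your own. Each camera call takes 0.05 s, during which the arm holds its last target.

## Task

Weigh the tall carton that stands on end on the parcel scale: with the fingertips, without gripping or lifting it, push it over towards the empty far end of the platform, so that it lies flat and wholly on the platform. Then press the big button on the grey console fully down and let go of it. Do not press the small button, or the big one before the carton lies flat, and leave the other things where they are.

Things in the scene. Friction and masses are not known exactly. Their poses are not given: they have to be found in the camera images.
- carton_center (a point): Centre of the tall cardboard carton (loose, 0.25 to 0.6 kg), 70 (own x) x 110 (y) x 190 mm (z). It stands on the platform near its near end, own z up, this point 95 mm above the platform, own x along the platform to the far end (within 0.1 rad). Pushed high on its broad -x face it tips over, falling by itself past 20 degrees; lying right, own x points down, this point 35 mm above the platform.
- carton: The same tall carton as a body; its origin is the centre of the end that it stands on at the start, axes as for carton_center. It is not to be gripped or lifted; about 1 to 2 N near the top tip it.
- platform (a point): Centre of the top of the parcel scale's steel platform, 50 mm above the bench. The scale is fixed; the platform is 320 mm along own x by 220 mm along own y, flat, without rims. Own x points from the near end, where the carton stands, to the far end.
- print_top (a point): Centre of the top of the big round button (grey, 36 mm across) on the fixed grey console, a flat box 150 mm (own x) by 120 mm (own y), 40 mm high, beside the scale on its left or its right. The button is pressed straight down. The console's dark display is towards own +x.
- print (a joint): Travel of the big button: 0 released, 0.006 m fully down; it springs back, about 5 N hold it fully down.
- zero_top (a point): Centre of the top of the small round button (grey, 16 mm across), on the same console, 62 mm from the big one. Not to be pressed.
- zero (a joint): Travel of the small button: 0 released, 0.005 m fully down.
- small_carton_center (a point): Centre of a small closed cardboard carton, 65 x 90 x 75 mm high, standing on the bench on the other side of the scale from the console. Not to be moved.
- tape_mid (a point): Middle of a roll of tape lying flat on the bench, 100 mm across, 48 mm high. Not to be moved.
- mug_mid (a point): Middle of a white mug on the bench, 80 mm across, 95 mm high, with a handle. Not to be moved.
Things that resemble listed ones, but are neither listed nor needed, are in the scene too. What is shaped like the part that bears print_top but orange is not meant.

How it is judged:
By the outcome, as a careful person would: the job done as asked, in the order asked, and still so for the second after the job is handed in, with the robot touching nothing.
It also fails if it takes over 43 s, if anything falls off the work surface, if the arm or the gripper's body presses on something with over 40 N, if the wrist force passes 120 N, or if a joint passes its speed limit or range.

## Working session

There is one attempt and no reset: what is moved stays moved. The work goes in short steps, Python scripts to look and compute and a shell command to move; the robot and the scene stay as the last step left them, time stands still between calls to the robot, and variables do not carry over. Pictures are saved under pics/ and viewed, and the job is handed in when it is done.

```bash
ls; mkdir -p pics; python3 - <<'E'
from bench import r, viewer
import cv2
s=r.get_state(); print(s)
for n in ("scene","top","wrist"):
    c=viewer.read_camera(n); cv2.imwrite(f"pics/a_{n}.png",c["pixels"]); print(n,{k:v for k,v in c.items() if k!="pixels"})
E
```

```text
pics
{'time_s': 0.0, 'q': array([-7.62316864e+01,  1.18848915e+01,  8.84049056e+01, -1.53293611e-03,
        7.98409019e+01, -8.62450883e+00]), 'joint_vel': array([-0.07663722, -0.03099084,  0.00277694, -0.03842451,  0.0258912 ,
       -0.00866403]), 'joint_torque': array([-7.98133442e-04, -3.83035040e+01, -2.91595155e+01, -3.34489478e-04,
        1.05745741e-02, -1.58620782e-05]), 'eef_pos': array([ 0.21883982, -0.53093166,  0.23811848]), 'tcp_rot': array([[ 3.80958302e-01, -5.68478428e-04,  9.24592044e-01],
       [-9.24589459e-01,  2.20931319e-03,  3.80958595e-01],
       [-2.25928014e-03, -9.99997398e-01,  3.16047040e-04]]), 'wrist_force': array([-0.65018816,  1.01386282, -0.22183609]), 'wrist_torque': array([ 0.01541032,  0.01936696, -0.00039225]), 'gripper_width': 0.08508180920881485}
scene {'vfov': 52.961041540824375, 'cx': 247.51232672154006, 'cy': 192.25619088361594, 'eye': array([1.03374496, 0.56968487, 1.14420691]), 'attitude': array([[-0.6838813 ,  0.61271085, -0.39609568],
       [ 0.72955485,  0.56871914, -0.37987926],
       [-0.00748895, -0.54876585, -0.83594256]])}
top {'vfov': 42.08372641097153, 'cx': 252.43783907111253, 'cy': 187.3136731525617, 'eye': array([0.35881206, 0.07355308, 1.82104551]), 'attitude': array([[ 0.00877324, -0.99364344,  0.11223073],
       [-0.99995761, -0.00903124, -0.00179071],
       [ 0.00279291, -0.11221026, -0.99368056]])}
wrist {'vfov': 70.85868962458741, 'cx': 252.47158393155647, 'cy': 186.8118517092935, 'T_tool_cam': array([[ 9.99999646e-01, -8.23602178e-04,  1.70683144e-04,
        -1.19192008e-04],
       [-3.99346142e-04, -2.86313409e-01,  9.58135936e-01,
        -1.34989932e-01],
       [-7.40253971e-04, -9.58135665e-01, -2.86313637e-01,
         7.20287509e-02],
       [ 0.00000000e+00,  0.00000000e+00,  0.00000000e+00,
         1.00000000e+00]])}
```

View pics/a_scene.png

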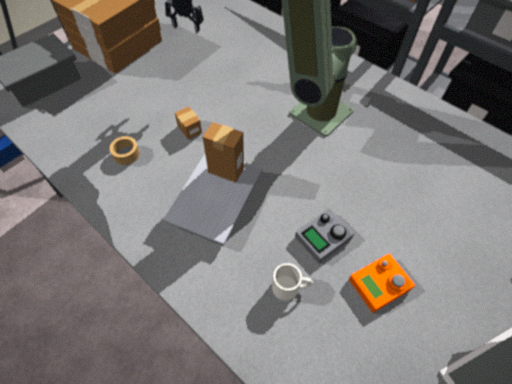

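View pics/a_top.png

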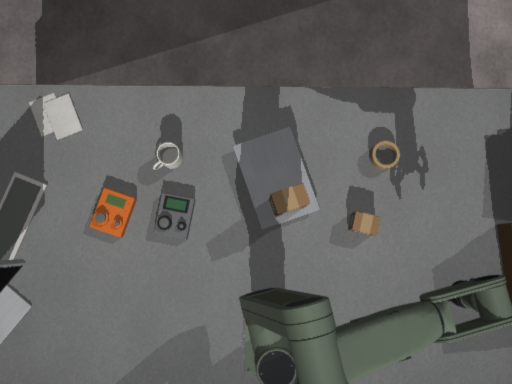

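View pics/a_wrist.png

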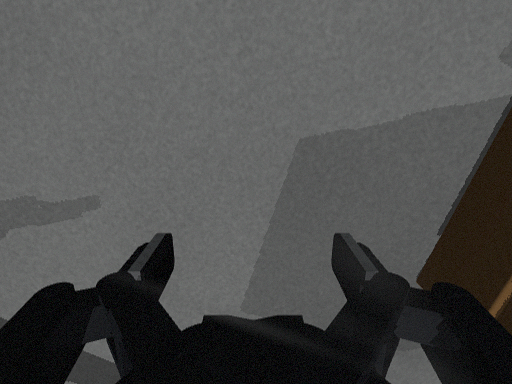

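The pictures show:
- **Scene view:** tall carton about (225,152) on the platform, grey console about (325,237), orange console about (382,282), mug (287,282), tape (124,150), small carton (188,123).
- **Top view:** carton (290,199), grey console (174,213), orange console (113,213).

Next I'll take close crops.

```bash
python3 - <<'E'
import cv2
t=cv2.imread("pics/a_top.png"); s=cv2.imread("pics/a_scene.png")
cv2.imwrite("pics/c1.png",cv2.resize(t[110:250,220:340],None,fx=4.2,fy=4.2,interpolation=cv2.INTER_CUBIC))
cv2.imwrite("pics/c2.png",cv2.resize(t[170:250,80:210],None,fx=6,fy=6,interpolation=cv2.INTER_CUBIC))
cv2.imwrite("pics/c3.png",cv2.resize(s[190:270,270:400],None,fx=6,fy=6,interpolation=cv2.INTER_CUBIC))
cv2.imwrite("pics/c4.png",cv2.resize(s[115:250,155:285],None,fx=4.4,fy=4.4,interpolation=cv2.INTER_CUBIC))
E
```

```text
(no output)
```

View pics/c1.png

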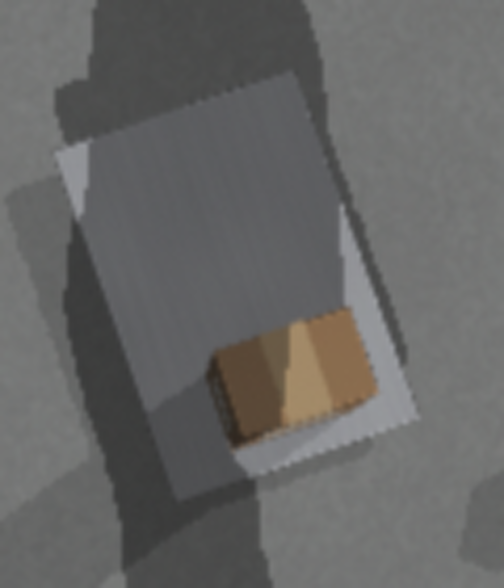

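View pics/c2.png

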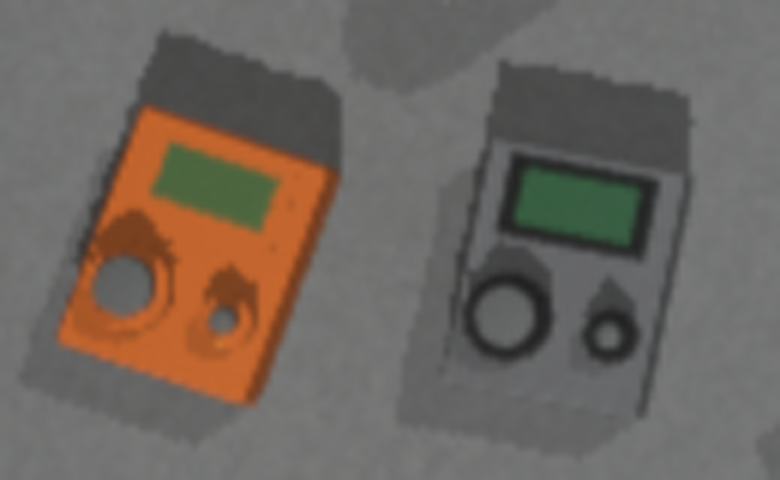

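View pics/c3.png

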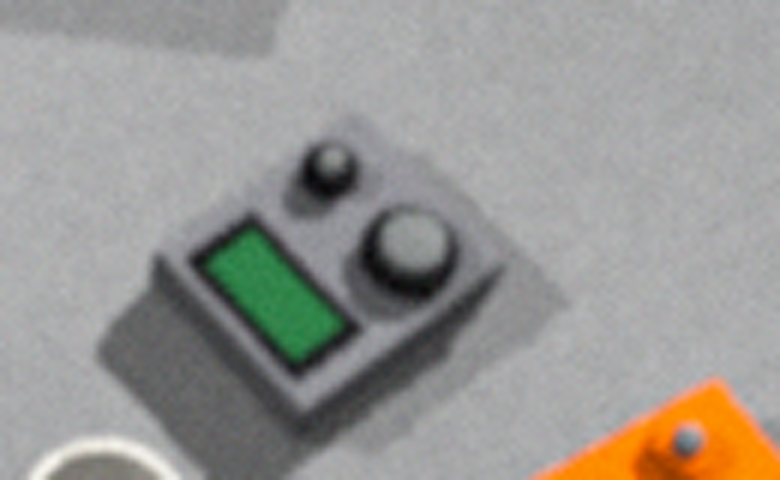

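View pics/c4.png

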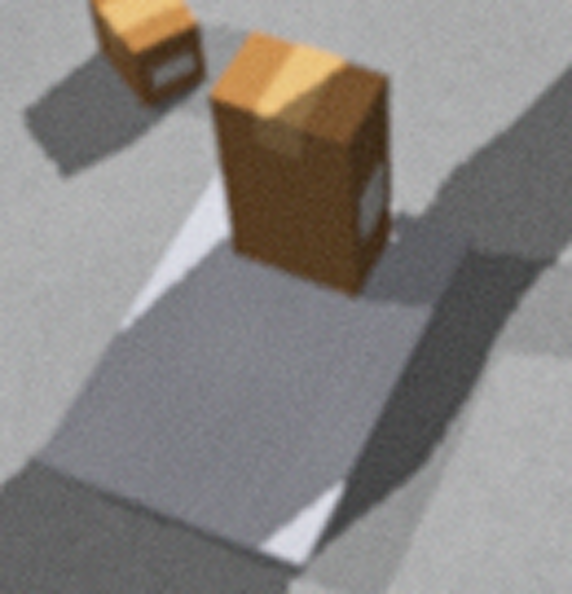

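```bash
cat > h.py <<'E'
import numpy as np
def ray(c,u,v):
    f=192/np.tan(np.radians(c["vfov"])/2)
    d=np.array([(u-c["cx"])/f,(v-c["cy"])/f,1.]); return c["eye"],c["attitude"]@d
def plane(c,u,v,z):
    e,d=ray(c,u,v); return e+d*(z-e[2])/d[2]
def tri(a,b):
    (e1,d1),(e2,d2)=a,b
    s=np.linalg.lstsq(np.c_[d1,-d2],e2-e1,rcond=None)[0]
    p,q=e1+s[0]*d1,e2+s[1]*d2; return (p+q)/2,np.linalg.norm(p-q)
E
python3 - <<'E'
from h import *
from bench import viewer
np.set_printoptions(precision=4,suppress=True)
t=viewer.read_camera("top"); s=viewer.read_camera("scene")
T=lambda k,o,u,v:((u+.5)/k+o[0]-.5,(v+.5)/k+o[1]-.5)
print("platform")
P=[plane(t,*T(4.2,(220,110),*p),.05)[:2] for p in [(55,150),(295,70),(418,418),(178,500)]]
print(np.array(P),np.mean(P,0),[np.linalg.norm(P[i]-P[(i+1)%4]) for i in range(4)])
C=[plane(t,*T(4.2,(220,110),*p),.24)[:2] for p in [(210,357),(350,308),(378,390),(238,445)]]
print("carton top",np.array(C),np.mean(C,0),[np.linalg.norm(C[i]-C[(i+1)%4]) for i in range(4)])
pa=(P[0]+P[1]-P[2]-P[3]);pa/=np.linalg.norm(pa);ca=(C[0]+C[1]-C[2]-C[3]);ca/=np.linalg.norm(ca)
wa=np.array(P[0])-P[1]
print("axes",pa,np.degrees(np.arctan2(pa[1],pa[0])),np.degrees(np.arctan2(ca[1],ca[0])))
# scene check
C2=[plane(s,*T(4.4,(155,115),*p),.24)[:2] for p in [(253,32),(386,75),(350,142),(212,97)]]
print("carton scene",np.array(C2),np.mean(C2,0))
P2=[plane(s,*T(4.4,(155,115),*p),.05)[:2] for p in [(300,567),(40,460)]]
print("plat far corners scene",np.array(P2))
for n,a,b in (("big",(508,313),(412,238)),("small",(608,334),(333,160))):
    print(n,tri(ray(t,*T(6,(80,170),*a)),ray(s,*T(6,(270,190),*b))))
rel=np.mean(C,0)-np.mean(P,0); print("carton rel",rel@pa, rel@np.array([-pa[1],pa[0]]))
for n,p,z in (("tape",(385,155),.048),("mug",(168,155),.095),("small",(365,223),.075)): print(n,plane(t,*p,z))
E
```

```text
platform
[[ 0.7105  0.1428]
 [ 0.7825 -0.0632]
 [ 0.4829 -0.1674]
 [ 0.4119  0.0352]] [ 0.597  -0.0132] [np.float64(0.2182349708572433), np.float64(0.31721627485794734), np.float64(0.2147583539417393), np.float64(0.3173638729107435)]
carton top [[ 0.5145  0.0158]
 [ 0.5529 -0.0904]
 [ 0.4905 -0.1114]
 [ 0.448  -0.0056]] [ 0.5015 -0.0479] [np.float64(0.11294566363563847), np.float64(0.06576965609469972), np.float64(0.11404675009559034), np.float64(0.06987525239731028)]
axes [0.9427 0.3338] 19.49715577044949 18.25136556225666
carton scene [[ 0.4862 -0.1078]
 [ 0.4508 -0.0082]
 [ 0.5125  0.0161]
 [ 0.5491 -0.0841]] [ 0.4996 -0.046 ]
plat far corners scene [[ 0.7075  0.1468]
 [ 0.7772 -0.0558]]
big (array([0.4313, 0.3814, 0.0651]), np.float64(0.005349773387480005))
small (array([0.4198, 0.3225, 0.0623]), np.float64(0.0044593519025777646))
carton rel -0.10161738817803748 -0.0009019295953005349
tape [ 0.6806 -0.4064  0.048 ]
mug [0.665  0.3673 0.095 ]
small [ 0.4341 -0.3241  0.075 ]
```

Candidates for the big button:
- Grey console, big button: top (164.7,222), scene (338.7,230). I choose this one, because it is the larger button on the grey console.
- Grey console, small button: top (181,225.7), scene (325.5,216.7).
- Orange console, big button: top (100.6,218).
- Orange console, small button: top (117,223).

The close crops c2 and c3 confirm the choice. For the carton, the tall one on the platform (top (290,199)) is the target, not the small one (365,223) or the boxes in the background.

Now I'll move behind the carton's near face, with the fingers half closed.

```bash
python3 -m crank '[[[-0.34,0,0.3],0.028],[[-0.34,0,0.3],0],[[-0.34,0,0.3],0],[[-0.34,0,0.3],0]]' 0.5
```

```text
time_s: 0.65
eef_pos: [0.2854, -0.363, 0.2371]
tcp_rot: [[0.315, -0.001, 0.949], [-0.949, 0.0, 0.315], [-0.001, -1.0, -0.001]]
wrist_force: [0.9, -0.2, 0.4]
gripper_width: 0.0427
```

```bash
python3 -m crank '[[[-0.34,0,0.3],0],[[-0.34,0,0.3],0],[[-0.34,0,0.3],0],[[-0.34,0,0.3],0],[[-0.34,0,0.3],0],[[-0.2,0,0.1],0],[[0,0,0],0]]'; python3 - <<'E'
from bench import r, viewer
import cv2
s=r.get_state(); print(s["eef_pos"],s["q"])
for n in ("scene","wrist","top"):
    c=viewer.read_camera(n); cv2.imwrite(f"pics/b_{n}.png",c["pixels"])
E
```

```text
time_s: 1.35
eef_pos: [0.3803, -0.1182, 0.2375]
tcp_rot: [[0.319, 0.003, 0.948], [-0.948, 0.001, 0.319], [0.0, -1.0, 0.003]]
wrist_force: [-0.4, 0.2, -0.1]
gripper_width: 0.0422
[ 0.3803285  -0.11815883  0.23746265] [-29.86136969 -10.90214044 111.45750859   0.13168433  79.29362671
  41.5289336 ]
```

View pics/b_wrist.png

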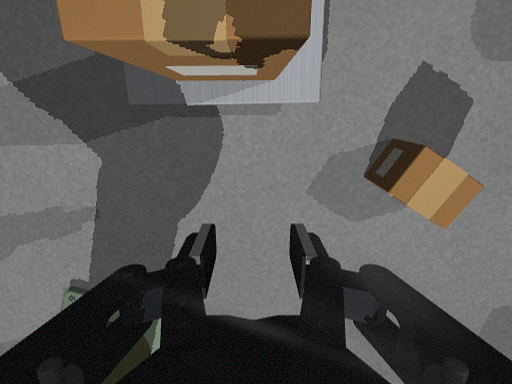

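The wrist view shows the carton's near top edge from (65,40) to (308,38). It is square to the tool and 29 mm to its left, so I'll centre, lower 20 mm and approach.

```bash
python3 -m crank '[[[-0.15,0.1,0.1],0],[[-0.15,0.1,0.2],0],[[-0.05,0,0.2],0],[[0,0,0.1],0],[[0,0,0],0]]'; python3 - <<'E'
from bench import r, viewer
import cv2,numpy as np
s=r.get_state(); 
d=np.array([.5005,-.047,0])-s["eef_pos"]; print(s["eef_pos"],s["tcp_rot"].T@d)
for n in ("scene","wrist","top"):
    c=viewer.read_camera(n); cv2.imwrite(f"pics/d_{n}.png",c["pixels"])
E
```

```text
time_s: 2.0
eef_pos: [0.4277, -0.0764, 0.2175]
tcp_rot: [[0.301, 0.004, 0.954], [-0.954, -0.005, 0.301], [0.006, -1.0, 0.002]]
wrist_force: [-0.4, 0.5, -0.1]
gripper_width: 0.043
[ 0.42773908 -0.07643876  0.21745472] [-0.00750626  0.2175713   0.07780573]
```

View pics/d_wrist.png

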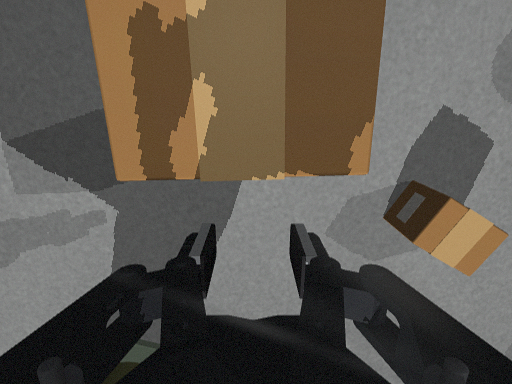

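The edge now runs (116,181) to (370,174), so the tool is yawed about 1.5°. I'll correct that and a small lateral offset, then close the gap slowly.

```bash
python3 -m crank '[[[-0.05,0,0.1],-0.013],[[0,0,0.08],0],[[0,0,0.05],0],[[0,0,0.05],0]]';  python3 -m crank '[[[0,0,0.05],0],[[0,0,0.05],0],[[0,0,0.05],0]]'; python3 - <<'E'
from bench import r, viewer
import cv2,numpy as np
s=r.get_state(); 
d=np.array([.5005,-.047,0])-s["eef_pos"]; print(s["eef_pos"],s["tcp_rot"].T@d)
for n in ("scene","wrist"):
    c=viewer.read_camera(n); cv2.imwrite(f"pics/e_{n}.png",c["pixels"])
E
```

```text
time_s: 2.55
eef_pos: [0.4526, -0.0632, 0.218]
tcp_rot: [[0.326, 0.004, 0.946], [-0.945, -0.006, 0.326], [0.007, -1.0, 0.002]]
wrist_force: [-0.2, -0.8, -0.1]
gripper_width: 0.0426
time_s: 2.85
eef_pos: [0.4677, -0.058, 0.2182]
tcp_rot: [[0.326, 0.003, 0.945], [-0.945, -0.007, 0.326], [0.007, -1.0, 0.0]]
wrist_force: [-1.6, -0.1, 0.9]
gripper_width: 0.0425
[ 0.46768671 -0.05801032  0.21824393] [-0.00132664  0.2182559   0.03451021]
```

View pics/e_wrist.png

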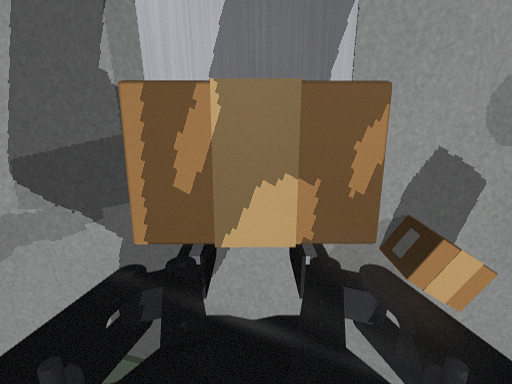

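View pics/e_scene.png

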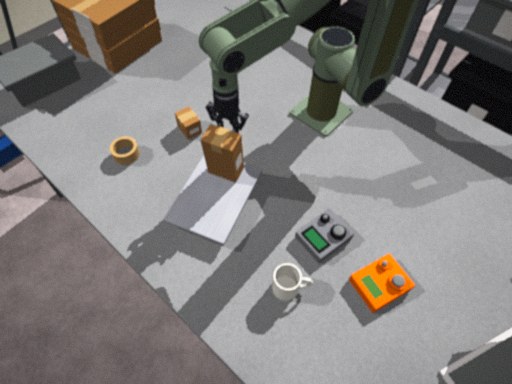

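Both fingertips now touch the carton, square and centred, with about 1.6 N of contact and the top already tilting slightly. I'll keep pushing slowly.

```bash
python3 -m crank '[[[0,0,0.05],0],[[0,0,0.05],0],[[0,0,0.05],0],[[0,0,0.05],0]]'; python3 - <<'E'
from bench import r, viewer
import cv2,numpy as np
for n in ("scene","wrist"):
    c=viewer.read_camera(n); cv2.imwrite(f"pics/f_{n}.png",c["pixels"])
a=cv2.imread("pics/f_scene.png")[80:260,130:300]
cv2.imwrite("pics/f_both.png",np.hstack([cv2.resize(a,(363,384)),cv2.resize(cv2.imread("pics/f_wrist.png"),(430,322+62))]))
E
```

```text
time_s: 3.35
eef_pos: [0.4879, -0.051, 0.2181]
tcp_rot: [[0.326, 0.003, 0.945], [-0.945, -0.006, 0.326], [0.007, -1.0, 0.001]]
wrist_force: [-0.1, -0.3, 1.0]
gripper_width: 0.0428
```

View pics/f_both.png

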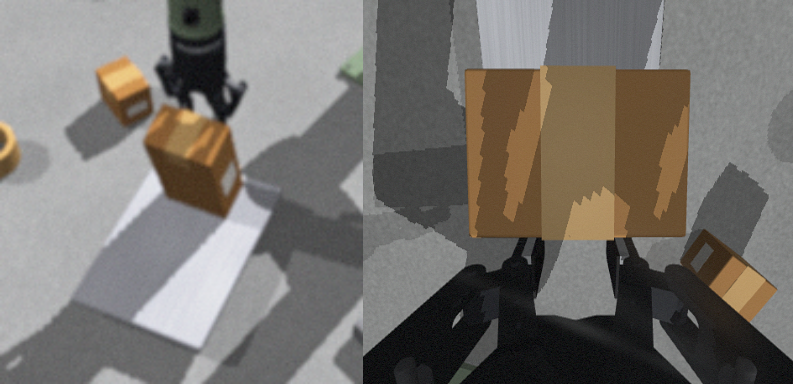

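It is tipping straight, still square to the tool. I'll carry on.

```bash
python3 -m crank '[[[0,0,0.05],0],[[0,0,0.05],0],[[0,0,0.05],0],[[0,0,0.05],0],[[0,0,0.05],0],[[0,0,0.05],0]]'; python3 - <<'E'
from bench import r, viewer
import cv2,numpy as np
for n in ("scene","wrist"):
    c=viewer.read_camera(n); cv2.imwrite(f"pics/g_{n}.png",c["pixels"])
a=cv2.imread("pics/g_scene.png")[80:260,130:300]
cv2.imwrite("pics/g_both.png",np.hstack([cv2.resize(a,(363,384)),cv2.resize(cv2.imread("pics/g_wrist.png"),(430,322+62))]))
E
```

```text
time_s: 4.05
eef_pos: [0.5187, -0.0401, 0.2178]
tcp_rot: [[0.326, 0.004, 0.945], [-0.945, -0.006, 0.326], [0.007, -1.0, 0.002]]
wrist_force: [-0.3, -0.0, 1.0]
gripper_width: 0.0426
```

View pics/g_both.png

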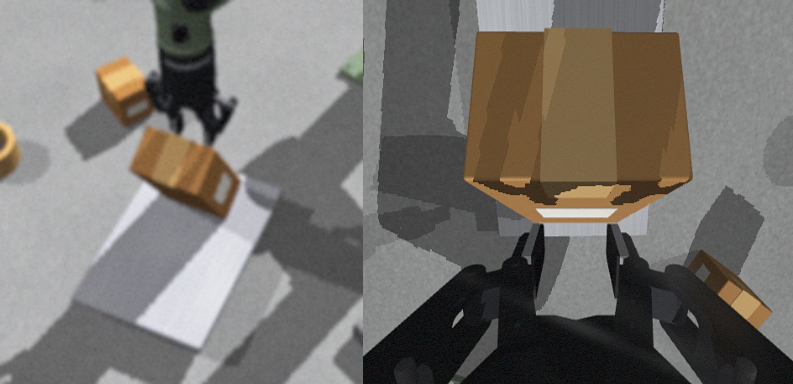

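The carton is past balance and falling, so I'll stop pushing, back off slightly and let it settle.

```bash
python3 -m crank '[[[0,0,0],0],[[0,-0.2,0],0],[[0,-0.3,0],0],[[0,-0.3,0],0],[[0,0,0],0],[[0,0,0],0],[[0,0,0],0]]' 1; python3 - <<'E'
from bench import r, viewer
import cv2,numpy as np
for n in ("scene","top"):
    c=viewer.read_camera(n); cv2.imwrite(f"pics/h_{n}.png",c["pixels"])
a=cv2.imread("pics/h_scene.png")[90:250,140:280];b=cv2.imread("pics/h_top.png")[110:250,220:340]
cv2.imwrite("pics/h_both.png",np.hstack([cv2.resize(a,(400,460),interpolation=2),cv2.resize(b,(394,460),interpolation=2)]))
E
```

```text
time_s: 4.85
eef_pos: [0.5165, -0.0395, 0.2979]
tcp_rot: [[0.326, -0.002, 0.945], [-0.945, -0.005, 0.326], [0.004, -1.0, -0.003]]
wrist_force: [0.7, -0.1, 0.8]
gripper_width: 0.0001
```

View pics/h_both.png

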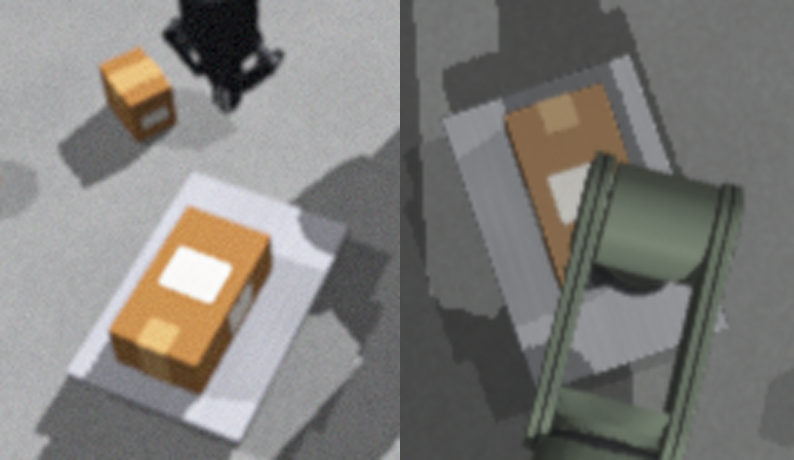

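The carton lies flat and wholly on the platform, with its label face up and margins on all sides. Its four top corners in the scene crop are about (187,207), (270,235), (197,365) and (112,330). Next I'll move to near the grey console.

```bash
python3 -m crank '[[[-0.45,0,0],0],[[-0.45,0,0],0],[[-0.45,0,0],0],[[-0.45,0,0],0],[[-0.45,0,0],0],[[-0.45,0,0],0],[[-0.45,0,0],0],[[-0.45,0,0],0],[[-0.45,0,0],0]]'
```

```text
time_s: 5.85
eef_pos: [0.3783, 0.3509, 0.285]
tcp_rot: [[0.313, -0.019, 0.95], [-0.95, -0.009, 0.313], [0.003, -1.0, -0.021]]
wrist_force: [1.0, -0.0, -0.1]
gripper_width: 0.0
```

```bash
python3 - <<'E'
from bench import r
import numpy as np
s=r.get_state(); print(s["eef_pos"],s["tcp_rot"].T@(np.array([.431,.381,.065])-s["eef_pos"]))
E
```

```text
[0.37827986 0.35086175 0.28496165] [-0.01269779  0.21861224  0.06417404]
```

```bash
python3 -m crank '[[[-0.1,0.4,0],0],[[0,0.4,0],0],[[0,0.2,0],0],[[0,0,0],0],[[0,0,0],0]]'; python3 - <<'E'
from bench import r, viewer
import cv2,numpy as np
s=r.get_state(); print(s["eef_pos"].tolist()); np.savez("w.npz",p=s["eef_pos"],R=s["tcp_rot"])
for n in ("wrist","top","scene"):
  c=viewer.read_camera(n); cv2.imwrite(f"pics/i_{n}.png",c["pixels"])
E
```

```text
time_s: 6.35
eef_pos: [0.3674, 0.3654, 0.1782]
tcp_rot: [[0.324, -0.025, 0.946], [-0.946, -0.011, 0.324], [0.002, -1.0, -0.027]]
wrist_force: [-0.3, -0.6, -0.2]
gripper_width: -0.0001
[0.36740841898371357, 0.3654300250058447, 0.1781930447551849]
```

View pics/i_wrist.png

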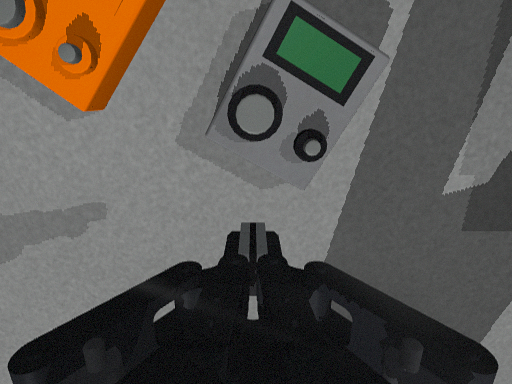

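View pics/i_top.png

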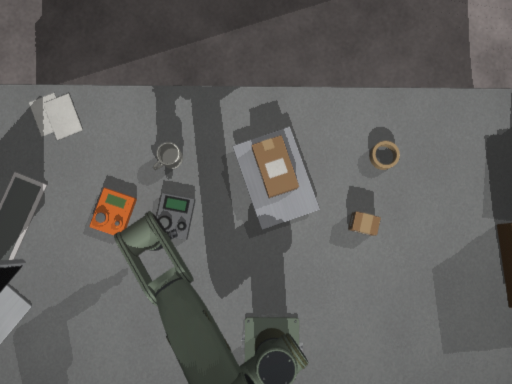

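Wrist view: big button cap at (255,113), small button at (313,148), display at (320,55), so this is the grey console. The top view shows the carton wholly on the platform.

```bash
python3 - <<'E'
from h import *
from bench import viewer
import cv2
np.set_printoptions(precision=4,suppress=True)
w=np.load("w.npz"); c=viewer.read_camera("wrist"); T=c["T_tool_cam"]
cam=dict(c); cam["eye"]=w["p"]+w["R"]@T[:3,3]; cam["attitude"]=w["R"]@T[:3,:3]
img=cv2.imread("pics/i_wrist.png")
t=viewer.read_camera("top"); s=viewer.read_camera("scene")
print("tri w/scene",tri(ray(cam,255,113),ray(s,338.6,229.6)),"w/top",tri(ray(cam,255,113),ray(t,164.6,222.1)))
for z in (.055,.06,.065):
    p=plane(cam,255,113,z); print(z,p,plane(s,338.6,229.6,z),plane(t,164.6,222.1,z),"tool",w["R"].T@(p-w["p"]))
f=192/np.tan(np.radians(c["vfov"])/2)
# apparent distance of 62mm pair
a,b=plane(cam,255,113,.06),plane(cam,313,148,.06); print("pair mm",np.linalg.norm(a-b))
P=[(0.7105,0.1428),(0.7825,-0.0632),(0.4829,-0.1674),(0.4119,0.0352)]
E
python3 - <<'E'
import cv2
b=cv2.imread("pics/i_top.png")[110:250,220:340]
cv2.imwrite("pics/j.png",cv2.resize(b,None,fx=4.2,fy=4.2,interpolation=2))
E
```

```text
tri w/scene (array([0.4277, 0.3839, 0.0606]), np.float64(0.0009727311892703623)) w/top (array([0.4297, 0.382 , 0.0465]), np.float64(0.005375037751992956))
0.055 [0.4276 0.3833 0.055 ] [0.4245 0.3834 0.055 ] [0.4318 0.3795 0.055 ] tool [0.0023 0.1215 0.066 ]
0.06 [0.4278 0.3834 0.06  ] [0.4272 0.3843 0.06  ] [0.4316 0.3786 0.06  ] tool [0.0023 0.1165 0.0661]
0.065 [0.428  0.3836 0.065 ] [0.43   0.3851 0.065 ] [0.4314 0.3777 0.065 ] tool [0.0023 0.1115 0.0662]
pair mm 0.0629147389540838
```

View pics/j.png

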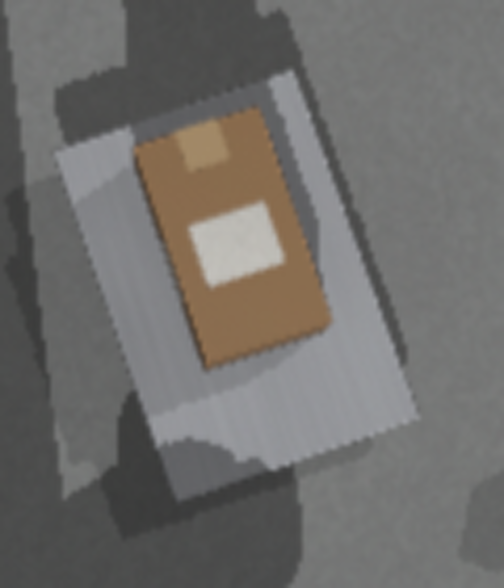

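Wrist and scene agree on the button top at (0.428, 0.3835, 0.060). I'll move above it.

```bash
python3 -m crank '[[[0.02,0,0.3],0],[[0,0.1,0.3],0],[[0,0.2,0.05],0],[[0,0.2,0],0],[[0,0.15,0],0],[[0,0,0],0]]'; python3 - <<'E'
from bench import r, viewer
import cv2,numpy as np
s=r.get_state(); d=np.array([.428,.3835,.060])-s["eef_pos"]; print(s["eef_pos"],s["tcp_rot"].T@d)
c=viewer.read_camera("wrist"); cv2.imwrite("pics/k.png",c["pixels"])
a=viewer.read_camera("scene")["pixels"][170:280,260:410]; cv2.imwrite("pics/k2.png",cv2.resize(a,None,fx=4,fy=4,interpolation=2))
E
```

```text
time_s: 7.25
eef_pos: [0.4377, 0.3877, 0.1197]
tcp_rot: [[0.321, -0.008, 0.947], [-0.947, 0.001, 0.321], [-0.003, -1.0, -0.007]]
wrist_force: [0.2, -0.1, 0.3]
gripper_width: 0.0002
[0.43773407 0.38766257 0.11967313] [ 0.00101386  0.05974106 -0.01014591]
```

View pics/k.png

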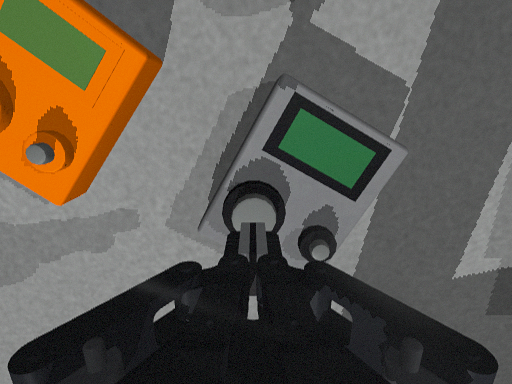

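View pics/k2.png

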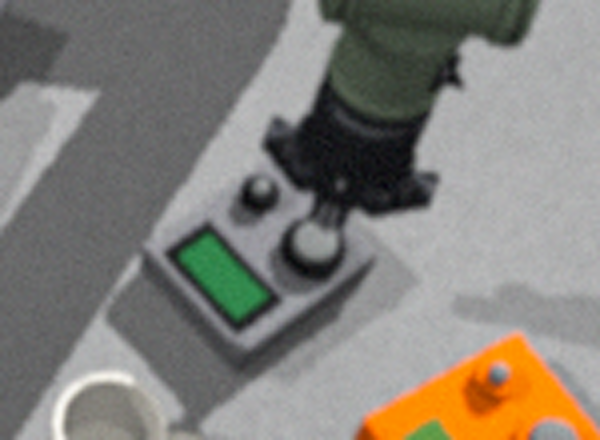

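The tool is 10 mm too far along its own z. I'll correct that and descend to just above the cap.

```bash
python3 -m crank '[[[0.01,0.1,-0.1],0],[[0,0.1,0],0],[[0,0.1,0],0],[[0,0,0],0]]'; python3 - <<'E'
from bench import r, viewer
import cv2,numpy as np
s=r.get_state(); d=np.array([.428,.3835,.060])-s["eef_pos"]; print(s["eef_pos"],s["tcp_rot"].T@d)
c=viewer.read_camera("wrist"); cv2.imwrite("pics/l.png",c["pixels"])
a=viewer.read_camera("scene")["pixels"][170:280,260:410]; cv2.imwrite("pics/l2.png",cv2.resize(a,None,fx=4,fy=4,interpolation=2))
E
```

```text
time_s: 7.75
eef_pos: [0.4335, 0.387, 0.0966]
tcp_rot: [[0.322, 0.006, 0.947], [-0.947, 0.01, 0.321], [-0.007, -1.0, 0.008]]
wrist_force: [-1.3, 0.3, -0.7]
gripper_width: -0.0001
[0.43353141 0.38703328 0.09659881] [ 0.00183147  0.03653212 -0.00667858]
```

View pics/l.png

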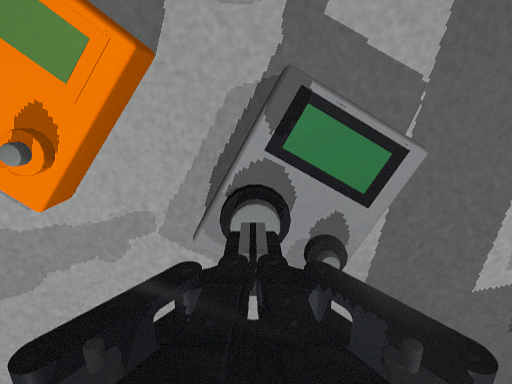

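View pics/l2.png

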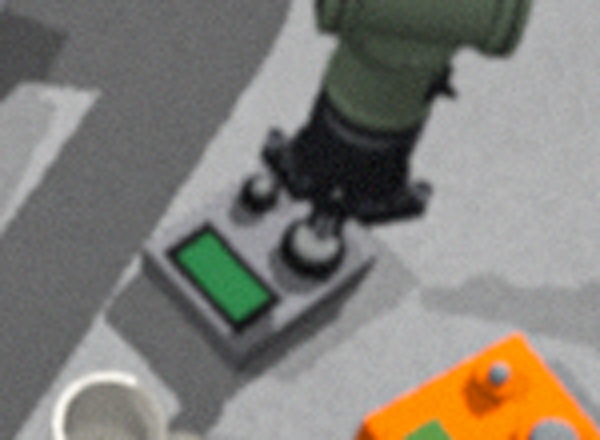

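```bash
python3 -m crank '[[[0.01,0.1,-0.05],0],[[0,0.1,0],0],[[0,0.05,0],0]]'; python3 -m crank '[[[0,0.04,0],0],[[0,0.04,0],0]]';python3 -m crank '[[[0,0.04,0],0]]'
```

```text
time_s: 8.15
eef_pos: [0.4317, 0.3863, 0.073]
tcp_rot: [[0.321, 0.011, 0.947], [-0.947, 0.013, 0.321], [-0.009, -1.0, 0.015]]
wrist_force: [-1.0, 0.6, -0.4]
gripper_width: -0.0
time_s: 8.35
eef_pos: [0.4315, 0.3861, 0.064]
tcp_rot: [[0.322, 0.01, 0.947], [-0.947, 0.013, 0.321], [-0.009, -1.0, 0.014]]
wrist_force: [-2.1, -1.5, 8.3]
gripper_width: -0.0002
time_s: 8.45
eef_pos: [0.4317, 0.3863, 0.0634]
tcp_rot: [[0.322, 0.009, 0.947], [-0.947, 0.011, 0.322], [-0.008, -1.0, 0.012]]
wrist_force: [-12.5, -8.4, 41.9]
gripper_width: -0.0001
```

It is on the hard stop (z stopped at 0.0634, force well over 5 N), so the button is fully down. I'll release it straight up.

```bash
python3 -m crank '[[[0,-0.1,0],0],[[0,-0.3,0],0],[[0,-0.4,0],0],[[0,-0.4,0],0],[[0,-0.3,-0.2],0],[[0,0,-0.3],0],[[0,0,0],0],[[0,0,0],0]]'; python3 - <<'E'
from bench import r, viewer
import cv2,numpy as np
for n in ("scene","top","wrist"):
    cv2.imwrite(f"pics/m_{n}.png",viewer.read_camera(n)["pixels"])
a=cv2.imread("pics/m_scene.png")[90:310,100:430];b=cv2.imread("pics/m_wrist.png")
cv2.imwrite("pics/m_both.png",np.hstack([cv2.resize(a,(450,300),interpolation=2),cv2.resize(b,(350,300),interpolation=2)]))
E
```

```text
time_s: 9.25
eef_pos: [0.3836, 0.3691, 0.2202]
tcp_rot: [[0.321, 0.013, 0.947], [-0.947, 0.015, 0.321], [-0.009, -1.0, 0.017]]
wrist_force: [0.6, 0.4, -0.3]
gripper_width: 0.0002
```

View pics/m_both.png

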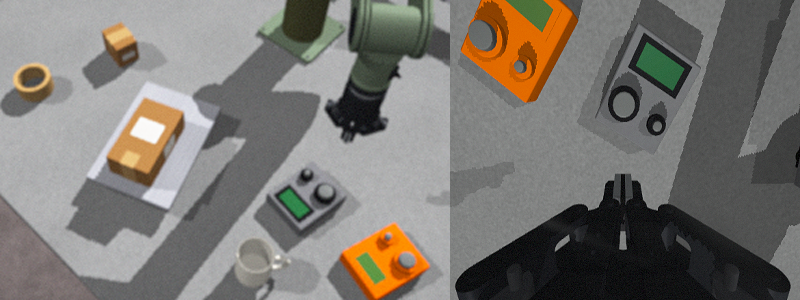

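View pics/m_top.png

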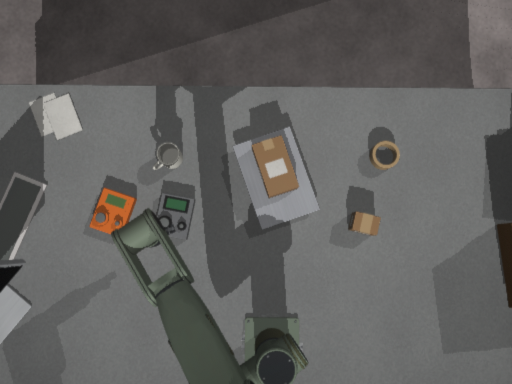

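The carton lies flat and wholly on the platform (top view about (275,167)). The button is back up, the other things are where they were, and the robot touches nothing. I'm handing the job in.

```bash
python3 -c "
from bench import r
print(r.job_done())"
```

```text
the job is handed in; nothing more can be done
None
```

I tipped the tall carton towards the far end with the half-open fingertips. It fell flat and wholly on the platform, label face up. I then pressed the big button on the grey console onto its hard stop with the closed fingertips and let go. It was handed in at about 9.4 s.

- **Last pictures:** they show the carton flat with a margin on every side, and the button looks raised again. The mug, tape, small carton and orange console stand where they were. The gripper is clear, with wrist force under 1 N.
- **Press force:** the press was firmer than needed. The vertical force at the fingertips reached about 42 N, briefly, at the stop. That is well below the 120 N wrist limit; I took the 40 N limit not to apply, since only the fingertips touched.
- **Disagreement between cameras:** the top camera put the button about 5 mm off the wrist and scene cameras. I used the wrist and scene fix, and contact came at the height it predicted.
- **Not checked:** I had no reading of the button travel. Full depth is inferred from the hard stop and the force.

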